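# Close up and chock a row of lens canisters

## Task

Lay the loose black lens canister on its side on the aluminium staging plate as the third in the row, at the open end, and close the row up so that all three lie side by side down on the plate, touching one another and the end stop. Then set the wedge chock flat on the plate with its ramp gently snug against the third canister, about midway along the canister's length, so that the row cannot roll apart. Let go of everything, and leave the eyepiece, the objective and the white canister where they stand.

Things in the scene. Friction and masses are not known exactly. Their poses are not given: they have to be found in the camera images.
- staging_plate: Fixed aluminium plate on the bench, 190 mm long (its x), 86 mm wide (y), 6 mm thick; origin at centre of underside, z up. An end stop across the full width rises 22 mm above the plate at its +x end, inner face at x = +80 mm. The open -x end faces roughly towards the robot. The row's canisters lie across the plate, axes along its y, centred on y = 0.
- canister_a_mid (a point): Centre of the first canister of the row, the one nearest the end stop: a black, closed, smooth cylinder 36.8 mm in diameter and 62 mm long, 60 g or so, lying on its side on the plate up to 7 mm clear of the stop, free to roll. Its z axis is the cylinder's axis.
- canister_b_mid (a point): Centre of the second canister of the row, alike, lying on its side on the plate next to the first with a gap of up to 20 mm, free to roll. z: cylinder's axis. Squeezed hard (10 N or more) between stop and chock, the outer canisters ride up off the plate and stay jammed: a light touch is enough.
- canister_c_mid (a point): Centre of the loose third canister, alike (36.8 mm diameter, 62 mm long), lying on its side on the bench away from the plate, its axis pointing within 0.3 rad of the world's x, free to roll. A tall fixed microscope stands to its right (y below -0.03 m): come round it. The canister can be gripped by its two flat ends or across its diameter. z: cylinder's axis.
- chock: Wedge chock, 150 g, 52 x 40 mm, flat on the bench, toe away from the robot; origin mid-underside, z up. Black 60 degree rubber ramp: toe at x = +25 mm (2 mm high), up to z = 24 mm at x = +12. Grey grip block x = -26 to -8 mm, 40 mm wide (y), 28 mm high. With the ramp touching a canister on the same surface, the canister's centre is at x = +36.6 mm in the chock's frame.
- eyepiece: Bystander: spare black eyepiece standing on the bench, 39 mm diameter, 63 mm high, origin at its underside.
- white_canister: Bystander: short white canister standing upright, 41 mm diameter, 50 mm high, origin at its underside.
- objective: Bystander: spare pale microscope objective with a tapered nose, standing upright, 28 mm diameter, 44 mm high, origin at its underside.
There are look-alikes about, which are no part of the job. What is shaped like the chock but green is not meant.

How it is judged:
By the outcome, as a careful person would: the job done as asked, in the order asked, and still so for the second after the job is handed in, with the robot touching nothing.
It also fails if it takes over 72 s, if anything falls off the work surface, if the arm or the gripper's body presses on something with over 40 N, if the wrist force passes 120 N, or if a joint passes its speed limit or range.

## Robot

A 6-joint arm with a two-finger parallel gripper is mounted at the origin on a cart in front of the work surface, level with it; the furniture and walls round the work are solid. World frame = base frame: x ahead of the robot, y to its left, z up, the work surface at z = 0. Lengths are in m, angles in rad, forces in N, time in s.
With the tool pointing down it reaches from about 0.275 to 0.825 m from the base axis. Payload 5.2 kg.
Tool frame: the origin (TCP) lies at the very end of the fingers, on their centre line; the grasp point (between the pads) lies 19 mm behind it (env.grip_point_offset is the distance from the TCP to the grasp point, in m); z points along the fingers, y is the direction in which the jaws open and shut (so a half turn about z gives the same grasp; the last joint's range is limited). The gripper opens to 93 mm and grips with 3 to 60 N. Pads are 15 mm wide; open, the fingers measure 128 mm over their backs; the gripper's body (75 mm by 188 mm) begins 65 mm behind the grasp point.
Start: joints at [-1.384, 0.259, 1.535, -0, 1.348, -0.203], TCP at [0.209, -0.509, 0.219] pointing down, gripper open.
Joint ranges: [-3.14, 3.14], [-0.91, 2.08], [0.19, 2.58], [-1.22, 4.36], [0.22, 2.71], [-3.12, 3.12]. Speed limits (rad/s): [2.57, 2.57, 3.14, 3.14, 3.14, 3.14].

## Interface

Orientations are given as a rotation vector (axis times angle).
In Python, from rig import env, cams gives the robot as it stands.
- The arm moves only by the tool servo_tool, never from a script. Its arguments are lists of equal length, an entry for each row: "xyz": the shift along the world's x, y, z in m, a list of three; "turn": the turn, a rotation vector about the world's x, y, z in degrees, a list of three; "fingers": the finger opening in m, from 0 to 0.093. In form: {"xyz": [[x, y, z], ...], "turn": [[rx, ry, rz], ...], "fingers": [fingers, ...]}. A call has 1 to 12 rows; each row is the pose to reach, as a shift and turn from the pose commanded when the call began; what a row does not reach only later rows make up. A row lasts 1/12 s, in which the tool goes at most 41.7 mm and 7.16 degrees, less where a joint would pass 70% of its speed; a pose out of reach is approached as far as the arm can. A call with a gripper value outside its range is refused whole. The fingers move at their own pace and stop on an object; "squeeze" is the grip in N (left out, the last holds). Time passes only in rows, so rows that repeat a pose let the fingers close. It gives the time, the measured TCP pose, the force and the opening at its end, in the units of the state.
- env.observe(): the state, without advancing time (a new reading comes with each control period).
- cams.read_camera(name): name is "scene" or "top" or "wrist"; returns a dict with "color" (384x512x3 uint8, red, green, blue), "K" (3x3 intrinsics, pixels), "T" (4x4, takes a point from camera to world coordinates); the wrist camera has in their place "mount" (4x4, takes a point from camera to tool coordinates, whose origin is the TCP and whose axes are the flange's). Camera axes: x right, y up, looking along -z (the intrinsics and any distortion apply to the point x, -y, -z); pixel columns grow to the right and rows downward; lengths in m; the calibration is good to about 2 mm. A picture is of the moment at which its call begins: read the wrist's pose just before it. There is no depth.
- env.close_job(): hands the job in, once; it reports no verdict.
Trained networks look in the newest picture that a camera, given by its name, has taken for a name from the list of things; names that differ only in an ending like _2 or _b are one class to them, and where a whole thing is asked for, a point or a joint stands for the part that bears it (a point fixed in the world has none). Each returns a list of dicts, best first, with "score" (0 to 1); they miss things now and then, are a little off and sometimes report something else, mostly with a low value. They report only what shows in the picture. A call takes as long as a camera call. They do not tell look-alikes from the thing itself.
- cams.regions_of(camera, label): "region" (384x512 bool, what is visible of it) and "location" ([row, column] in pixels, amid what is visible of it).
The state is a dict: "t": time; "joints": joint angles; "joint_velocities": joint speeds; "joint_efforts": joint torques, N m; "ee_pos": TCP position; "ee_rot": TCP orientation; "ft_force": force on the tool from outside, world axes, zero at the start; "moment": the same for the moment, N m; "grip_width": opening from 0.0 (shut) to 1.0 (fully open).
Only numpy, scipy, OpenCV 4.12 (cv2) and the standard library are available. Lean on these libraries where they do the work, as an engineer would, in place of code of your own. Each camera call takes 0.05 s, during which the arm holds its last target.

## Working session

There is one attempt and no reset: what is moved stays moved. The work goes in short steps, Python scripts to look and compute and a tool call to move; the robot and the scene stay as the last step left them, time stands still between calls to the robot, and variables do not carry over. Pictures are saved under pics/ and viewed, and the job is handed in when it is done.

Besides the shell and the picture viewer there is one more tool, called after "Call:" as a command line: name --argument value ..., lists and objects as JSON in quotes. servo_tool: Moves the arm, as the interface text tells. Its arguments: {"type":"object","properties":{"xyz":{"type":"array"},"turn":{"type":"array"},"fingers":{"type":"array"},"squeeze":{"type":"number"}},"required":["xyz","turn","fingers"]}

```bash
ls; mkdir -p pics; python3 - <<'E'
from rig import env, cams
import cv2
s=env.observe(); print({k:(v if not hasattr(v,'round') else v) for k,v in s.items()})
for n in ("scene","top"):
    r=cams.read_camera(n); cv2.imwrite(f"pics/{n}0.png",cv2.resize(r["color"][:,:,::-1],(800,600),interpolation=cv2.INTER_CUBIC)); print(n,r["K"],r["T"],[k for k in r])
    for l in ("staging_plate","canister_a_mid","chock","eyepiece"):
        for d in cams.regions_of(n,l): print(n,l,round(d["score"],2),d["location"],d["region"].sum())
E
```

```text
pics
{'t': 0.0, 'joints': array([-1.38378769e+00,  2.59355971e-01,  1.53611804e+00, -8.61362611e-07,
        1.34798958e+00, -2.02803934e-01]), 'joint_velocities': array([ 0.00202247, -0.00035963,  0.00047421, -0.00053637, -0.00076203,
        0.0008391 ]), 'joint_efforts': array([-1.92928339e-03, -4.37313795e+01, -2.84002680e+01,  7.19692558e-02,
        4.13275778e-02, -1.53716451e-04]), 'ee_pos': array([ 0.20892066, -0.50816551,  0.21779671]), 'ee_rot': array([-3.08027366e+00, -6.08084632e-01, -2.18775996e-05]), 'ft_force': array([-0.61432819, -0.83548782,  0.7589981 ]), 'moment': array([ 0.0181763 , -0.0223685 ,  0.03443517]), 'grip_width': 0.9967591296214873}
scene [[415.16343005   0.         251.96610421]
 [  0.         415.16343005 200.97621824]
 [  0.           0.           1.        ]] [[-0.5899336   0.36875136 -0.71833195 -0.0921022 ]
 [-0.80720302 -0.29141164  0.51332499  0.57352576]
 [-0.020041    0.88266737  0.46957073  0.47023607]
 [ 0.          0.          0.          1.        ]] ['color', 'K', 'T']
scene staging_plate 0.86 [229.4, 199.4] 1417
scene canister_a_mid 0.58 [205.6, 173.9] 406
scene eyepiece 0.86 [218.1, 375.7] 441
scene eyepiece 0.63 [179.3, 274.2] 175
top [[417.33386795   0.         262.41661119]
 [  0.         417.33386795 195.99759655]
 [  0.           0.           1.        ]] [[-0.02177691  0.99204205 -0.12400943  0.41037758]
 [-0.99973787 -0.02248516 -0.00431441  0.12546767]
 [-0.00706845  0.12388297  0.99227166  0.89375942]
 [ 0.          0.          0.          1.        ]] ['color', 'K', 'T']
top staging_plate 0.7 [164.7, 216.8] 2379
top canister_a_mid 0.95 [122.9, 209.5] 470
top chock 0.83 [198.0, 294.3] 427
top chock 0.66 [244.9, 290.5] 455
top eyepiece 0.5 [267.4, 358.9] 300
```

View pics/top0.png

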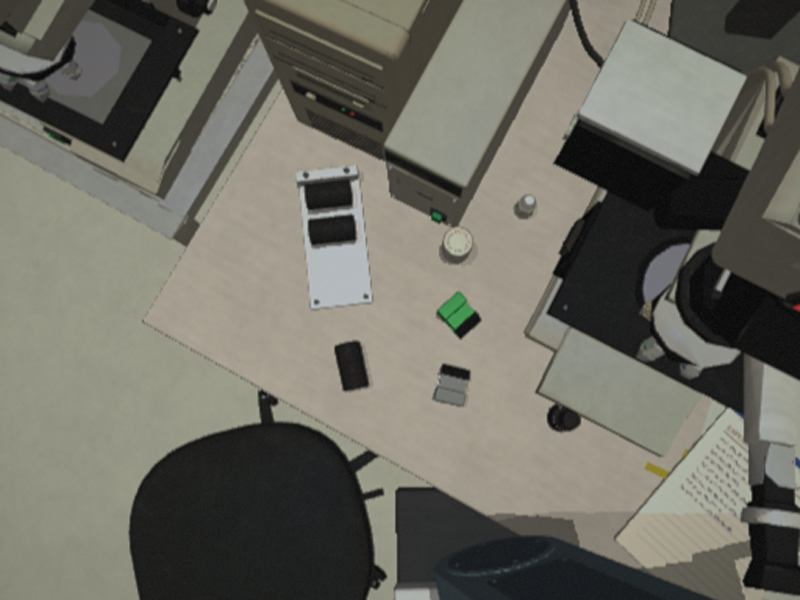

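View pics/scene0.png

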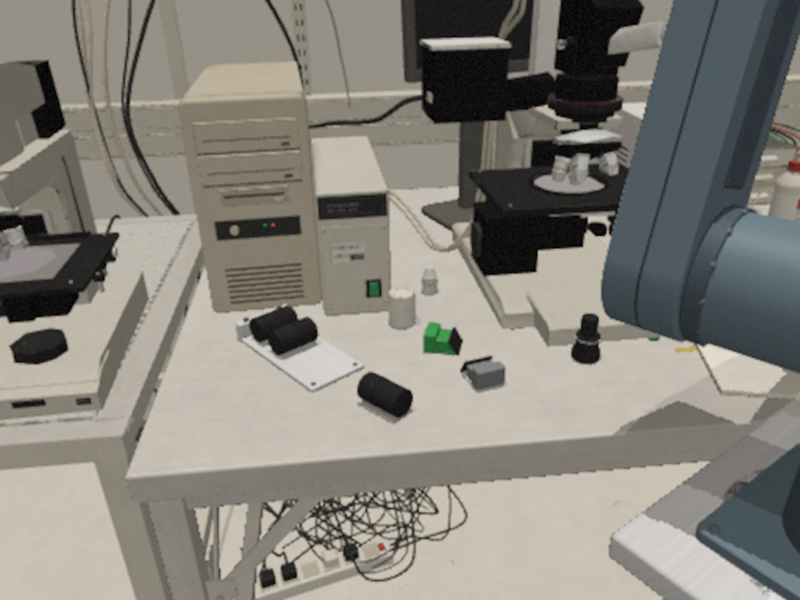

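```bash
cat > h.py <<'E'
import numpy as np, cv2
from rig import env, cams
def w2p(r,P):
    P=np.atleast_2d(P); Ti=np.linalg.inv(r["T"]); c=P@Ti[:3,:3].T+Ti[:3,3]
    K=r["K"]; return np.c_[K[0,0]*c[:,0]/-c[:,2]+K[0,2], K[1,1]*c[:,1]/c[:,2]+K[1,2]]
def p2w(r,uv,z):
    uv=np.atleast_2d(uv).astype(float);K=r["K"];T=r["T"]
    d=np.c_[(uv[:,0]-K[0,2])/K[0,0],-(uv[:,1]-K[1,2])/K[1,1],-np.ones(len(uv))]@T[:3,:3].T
    return T[:3,3]+d*((z-T[2,3])/d[:,2])[:,None]
def wristcam(r,s):
    from scipy.spatial.transform import Rotation as R
    T=np.eye(4);T[:3,:3]=R.from_rotvec(s["ee_rot"]).as_matrix();T[:3,3]=s["ee_pos"]
    r["T"]=T@r["mount"]; return r
E
python3 - <<'E'
from h import *
r=cams.read_camera("top"); im=r["color"]
c=im[90:270,180:320,::-1]; cv2.imwrite("pics/top_crop.png",cv2.resize(c,None,fx=3.3,fy=3.3,interpolation=cv2.INTER_CUBIC)[:600])
for l in ("staging_plate","canister_a_mid","chock","eyepiece","white_canister","objective"):
    for d in cams.regions_of("top",l):
        m=d["region"].astype(np.uint8); cs,_=cv2.findContours(m,cv2.RETR_EXTERNAL,cv2.CHAIN_APPROX_NONE)
        k=max(cs,key=cv2.contourArea); rect=cv2.minAreaRect(k)
        print(l,round(d["score"],2),np.round(rect[0],1),np.round(rect[1],1),round(rect[2],1), p2w(r,cv2.boxPoints(rect),0.018)[:,:2].round(3).tolist(), p2w(r,[rect[0]],0.018).round(3))
g=cv2.cvtColor(im,cv2.COLOR_RGB2GRAY)
print(g[200:262:3,205:240:2])
for lo,box in ((45,(205,210,245,260)),(45,(190,110,235,165))):
    x0,y0,x1,y1=box; m=(g[y0:y1,x0:x1]<lo).astype(np.uint8)
    n,lab,st,ce=cv2.connectedComponentsWithStats(m)
    for i in range(1,n):
        if st[i,4]>100:
            pts=np.argwhere(lab==i)[:,::-1].astype(np.float32); rect=cv2.minAreaRect(pts); print(ce[i]+[x0,y0],st[i],rect[1],rect[2])
E
```

```text
staging_plate 0.61 [213.8 150.9] [89.3 41.3] 83.8 [[0.715, 0.286], [0.722, 0.197], [0.527, 0.179], [0.52, 0.266]] [[0.62  0.232 0.018]]
canister_a_mid 0.86 [210.  123.8] [16.9 30.3] 84.0 [[0.696, 0.274], [0.701, 0.208], [0.664, 0.205], [0.658, 0.27]] [[0.68  0.239 0.018]]
chock 0.61 [289.1 245.4] [19.9 23. ] 14.0 [[0.397, 0.102], [0.443, 0.089], [0.432, 0.049], [0.387, 0.062]] [[0.415 0.076 0.018]]
chock 0.58 [293.4 201.2] [24.5 19.1] 48.4 [[0.514, 0.096], [0.54, 0.065], [0.501, 0.032], [0.474, 0.063]] [[0.507 0.064 0.018]]
eyepiece 0.69 [360.5 266.5] [17. 21.] 90.0 [[0.386, -0.049], [0.385, -0.093], [0.351, -0.091], [0.352, -0.048]] [[ 0.368 -0.07   0.018]]
white_canister 0.94 [292. 156.] [22. 20.] 90.0 [[0.629, 0.085], [0.628, 0.042], [0.58, 0.044], [0.581, 0.086]] [[0.605 0.064 0.018]]
objective 0.57 [336.  131.5] [13. 12.] 90.0 [[0.671, -0.02], [0.67, -0.046], [0.642, -0.044], [0.642, -0.019]] [[ 0.656 -0.032  0.018]]
[[159 160 160 158 155 158 158 158 160 160 160 159 160 161 161 160 161 162]
 [157 157 158 159 158 158 159 158 158 159 160 162 161 161 161 158 159 159]
 [159 158 159 
[... 1026 characters left out ...]
 139 162]
 [160 157 155 155 155 155 156  79  27  29  32  54  68 109 117 133 152 160]
 [158 156 156 155 155 153 155 154 138 148 156 156 158 159 160 160 158 156]
 [156 156 157 157 156 155 155 155 156 155 156 156 156 155 156 159 159 158]
 [160 156 156 156 156 156 156 155 156 155 156 157 158 158 159 157 157 159]
 [161 158 158 156 155 154 155 156 155 157 155 155 156 154 155 158 157 158]]
[224.54565702 233.64365256] [ 10   9  20  31 449] (28.7432861328125, 15.835925102233887) 77.47119140625
[209.78384279 124.05458515] [  5   5  30  19 458] (16.454299926757812, 28.4913387298584) 83.6598129272461
[212.0787037  146.77546296] [  8  28  29  18 432] (15.30620288848877, 28.6261043548584) 83.2901611328125
```

View pics/top_crop.png

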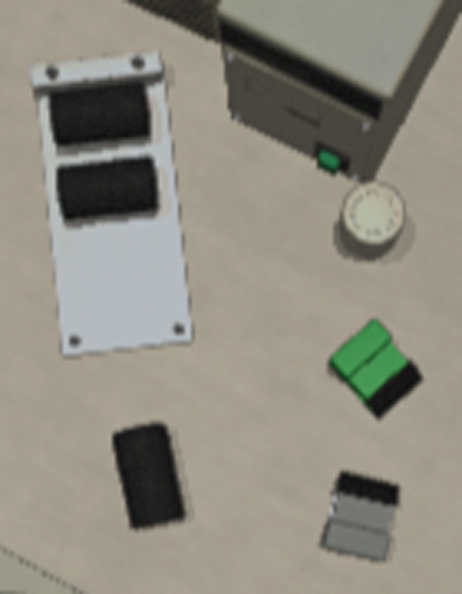

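```bash
cat >> h.py <<'E'
from scipy.optimize import minimize
def cyl(x,y,th,zc=0.0184,rad=0.0184,L=0.062):
    a=np.linspace(0,2*np.pi,40,endpoint=False); out=[]
    for s in (-L/2,L/2):
        out.append(np.c_[x+s*np.cos(th)-rad*np.cos(a)*np.sin(th), y+s*np.sin(th)+rad*np.cos(a)*np.cos(th), zc+rad*np.sin(a)])
    return np.vstack(out)
def chockpts(x,y,th,z0=0.0):
    P=np.array([[sx,sy,sz] for sy in(-.02,.02) for sx,sz in((-.026,0),(-.026,.028),(-.008,.028),(.012,.024),(.025,.002),(.025,0))])
    c,s=np.cos(th),np.sin(th); return np.c_[x+c*P[:,0]-s*P[:,1],y+s*P[:,0]+c*P[:,1],z0+P[:,2]]
def cover(r,P,box,S=8):
    x0,y0,x1,y1=box; uv=(w2p(r,P)+0.5-[x0,y0])*S-0.5
    m=np.zeros(((y1-y0)*S,(x1-x0)*S),np.uint8)
    cv2.fillConvexPoly(m,cv2.convexHull(np.round(uv*16).astype(np.int32)),255,shift=4)
    return cv2.resize(m,(x1-x0,y1-y0),interpolation=cv2.INTER_AREA)/255.
def fit(r,f,p0,target,box,step=(.006,.006,.08)):
    t=target[box[1]:box[3],box[0]:box[2]]
    cost=lambda p:((cover(r,f(*p),box)-t)**2).sum()
    best=None
    for sgn in (1,-1):
        sim=np.vstack([p0]+[np.array(p0)+sgn*np.eye(3)[i]*step[i] for i in range(3)])
        q=minimize(cost,p0,method="Nelder-Mead",options=dict(initial_simplex=sim,xatol=1e-4,fatol=1e-3))
        if best is None or q.fun<best.fun: best=q
    return best.x,best.fun
E
python3 - <<'E'
from h import *
r=cams.read_camera("top"); g=cv2.cvtColor(r["color"],cv2.COLOR_RGB2GRAY).astype(float)
dark=np.clip((155-g)/(155-30),0,1)
pc,_=fit(r,cyl,p2w(r,[[224.5,233.6]],.0184)[0,:2].tolist()+[.2],dark,(200,210,248,258)); print("c",pc.round(4),_)
for n,uv,box in (("a",(209.8,124.05),(193,115,230,136)),("b",(212.1,146.8),(195,138,232,160))):
    p,_=fit(r,lambda x,y,t:cyl(x,y,t,.0244),p2w(r,[uv],.0244)[0,:2].tolist()+[1.65],dark,box); print(n,p.round(4),_)
# chock: saturation-free; difference from bench colour
im=r["color"].astype(float); bg=np.median(im[205:262,260:330].reshape(-1,3),0); print(bg)
d=np.abs(im-bg).sum(2); t=np.clip(d/60,0,1)
p,_=fit(r,chockpts,[.415,.076,0.25],t,(270,228,308,264)); print("chock",p.round(4),_)
# plate corners: edges via LSD-like line fits
lsd=cv2.createLineSegmentDetector(); L=lsd.detect(g[95:210,180:250].astype(np.uint8))[0][:,0]+[180,95,180,95]
for l in L:
    if np.hypot(l[2]-l[0],l[3]-l[1])>15: print(l.round(1),p2w(r,l.reshape(2,2),0.006)[:,:2].round(4).tolist())
E
```

```text
c [0.4415 0.2099 0.1978] 8.436383520184544
a [0.6774 0.2385 1.6326] 24.11706852441369
b [0.6265 0.2334 1.6863] 10.690409756247597
[164. 157. 143.]
chock [ 0.4138  0.0757 -0.2276] 59.047132833525566
[196.3 138.  194.  118.2] [[0.6521, 0.2709], [0.6971, 0.2758]]
[198.2 156.9 196.2 140.6] [[0.6101, 0.2669], [0.6465, 0.2713]]
[198.2 140.  224.5 136.7] [[0.6477, 0.2668], [0.6537, 0.2093]]
[226.2 137.  227.8 152. ] [[0.653, 0.2057], [0.6193, 0.2025]]
[223.3 114.3 225.9 131. ] [[0.7042, 0.2114], [0.6665, 0.206]]
[190.7 116.1 227.  111.8] [[0.702, 0.2832], [0.7098, 0.2032]]
[226.6 154.4 200.3 157.4] [[0.6141, 0.2051], [0.6088, 0.2624]]
[224.2 132.  197.9 135.1] [[0.6642, 0.2097], [0.6586, 0.2674]]
[248.9 103.7 227.2  94.7] [[0.727, 0.1546], [0.7488, 0.2022]]
[248.1 121.9 246.5 104.3] [[0.6858, 0.1572], [0.7258, 0.16]]
[236.6 186.9 228.9 115.7] [[0.5423, 0.1843], [0.7009, 0.1991]]
[193.9 146.8 198.5 195.6] [[0.6327, 0.2762], [0.5253, 0.2664]]
[199.3 196.5 236.8 192.1] [[0.5234, 0.2647], [0.531, 0.1842]]
[191.2 121.8 193.5 144.3] [[0.6889, 0.2821], [0.6382, 0.277]]
[217.  106.6 199.3 108.8] [[0.7221, 0.2251], [0.7181, 0.2642]]
```

```bash
python3 - <<'E'
from h import *
r=cams.read_camera("top")
for uv in ((537,390),(660,455),(720,400),(640,350),(745,355),(700,310),(790,200),(720,265)):
  u=[uv[0]/1.5625,uv[1]/1.5625]
  print(uv,[p2w(r,[u],z)[0,:2].round(3).tolist() for z in (0.0,.05,.15,.3,.4)])
w=cams.read_camera("wrist"); print(w["K"],w["mount"].round(3))
cv2.imwrite("pics/w0.png",w["color"][:,:,::-1])
E
```

```text
(537, 390) [[0.404, -0.04], [0.404, -0.031], [0.405, -0.013], [0.406, 0.015], [0.407, 0.034]]
(660, 455) [[0.314, -0.201], [0.319, -0.183], [0.33, -0.146], [0.346, -0.091], [0.357, -0.055]]
(720, 400) [[0.385, -0.287], [0.386, -0.264], [0.389, -0.218], [0.393, -0.149], [0.396, -0.102]]
(640, 350) [[0.455, -0.184], [0.452, -0.166], [0.447, -0.132], [0.44, -0.08], [0.435, -0.045]]
(745, 355) [[0.445, -0.326], [0.443, -0.301], [0.439, -0.25], [0.433, -0.174], [0.429, -0.124]]
(700, 310) [[0.508, -0.269], [0.502, -0.247], [0.491, -0.203], [0.475, -0.137], [0.464, -0.093]]
(790, 200) [[0.66, -0.407], [0.646, -0.377], [0.618, -0.318], [0.576, -0.228], [0.548, -0.169]]
(720, 265) [[0.57, -0.302], [0.561, -0.278], [0.543, -0.23], [0.516, -0.158], [0.499, -0.111]]
[[306.25717673   0.         255.6293108 ]
 [  0.         306.25717673 190.28119612]
 [  0.           0.           1.        ]] [[ 0.     0.96   0.281  0.078]
 [ 1.    -0.     0.     0.   ]
 [ 0.     0.281 -0.96  -0.167]
 [ 0.     0.     0.     1.   ]]
```

View pics/w0.png

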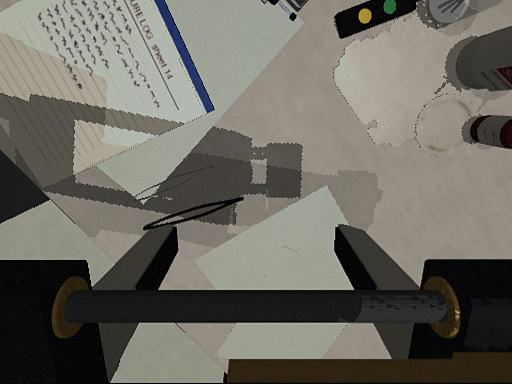

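Call:
servo_tool --xyz '[[-0.013,0.041,0.01],[-0.026,0.082,0.02],[-0.039,0.123,0.03],[-0.052,0.164,0.03],[-0.064,0.204,0.03],[-0.054,0.239,0.03],[-0.029,0.272,0.03],[0.001,0.301,0.03],[0.028,0.334,0.03],[0.049,0.369,0.03],[0.068,0.409,0.03],[0.081,0.449,0.03]]' --turn '[[0,0,6],[0,0,12],[0,0,18],[0,0,24],[0,0,30],[0,0,36],[0,0,42],[0,0,48],[0,0,54],[0,0,60],[0,0,66],[0,0,72]]' --fingers '[0.093,0.093,0.093,0.093,0.093,0.093,0.093,0.093,0.093,0.093,0.093,0.093]'

```text
t: 2.0
ee_pos: [0.2894, -0.0628, 0.2491]
ee_rot: [2.129, 2.307, 0.001]
ft_force: [1.1, -0.9, 0.9]
grip_width: 0.998
```

Call:
servo_tool --xyz '[[0.02,0.036,0],[0.04,0.072,0],[0.06,0.108,-0.01],[0.08,0.144,-0.02],[0.1,0.18,-0.035],[0.12,0.216,-0.05],[0.135,0.243,-0.07],[0.15,0.27,-0.09],[0.15,0.27,-0.1],[0.15,0.27,-0.1]]' --turn '[[0,0,1],[0,0,2],[0,0,3],[0,0,4],[0,0,5],[0,0,6],[0,0,7],[0,0,7],[0,0,7],[0,0,7]]' --fingers '[0.093,0.093,0.093,0.093,0.093,0.093,0.093,0.093,0.093,0.093]'

```text
t: 2.83
ee_pos: [0.4367, 0.2063, 0.1458]
ee_rot: [-1.985, -2.43, 0.008]
ft_force: [-1.0, -0.2, 0.5]
grip_width: 0.999
```

```bash
python3 - <<'E'
from h import *
s=env.observe(); w=wristcam(cams.read_camera("wrist"),s); print(s["t"],s["ee_pos"],s["ee_rot"])
cv2.imwrite("pics/w1.png",w["color"][:,:,::-1])
print(w2p(w,cyl(.4415,.2099,.1978)).mean(0), [p.round(0) for p in w2p(w,[s["ee_pos"]])])
for d in cams.regions_of("wrist","canister_c_mid"): print(d["score"],d["location"],d["region"].sum())
E
```

```text
2.8333 [0.43667976 0.20625033 0.14579628] [-1.98536921 -2.43016139  0.0075369 ]
[261.76676191 179.76651148] [array([255., 237.])]
0.6 [180.0, 263.3] 2342
```

View pics/w1.png

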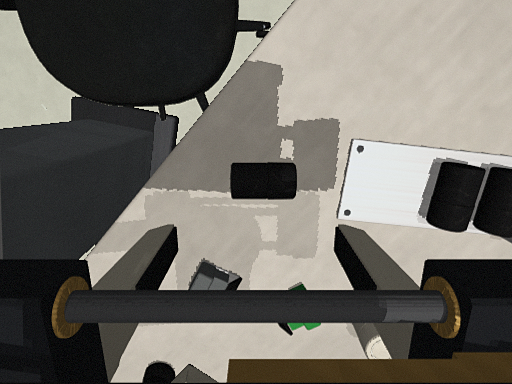

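```bash
python3 - <<'E'
from h import *
s=env.observe(); w=wristcam(cams.read_camera("wrist"),s); print(s["ee_pos"],s["ee_rot"],s["t"])
g=cv2.cvtColor(w["color"],cv2.COLOR_RGB2GRAY).astype(float)
t=np.clip((100-g)/70,0,1)
print(g[150:212:4,225:305:5].astype(int))
p,c=fit(w,cyl,[.4415,.2099,.1978],t,(222,150,306,210)); print(p.round(4),c)
from scipy.spatial.transform import Rotation as R
m=R.from_rotvec(s["ee_rot"]).as_matrix(); print("jaw yaw",np.degrees(np.arctan2(m[1,1],m[0,1])), "toolz",m[:,2])
# plate corners
lsd=cv2.createLineSegmentDetector(); L=lsd.detect(g.astype(np.uint8))[0][:,0]
for l in L:
    if np.hypot(l[2]-l[0],l[3]-l[1])>35 and min(l[0],l[2])>325 and max(l[1],l[3])<235: print(l.round(1),p2w(w,l.reshape(2,2),0.006)[:,:2].round(4).tolist())
E
```

```text
[0.43771657 0.20499019 0.14855947] [-1.99044426 -2.42968035  0.00247645] 2.9333
[[117 117 115 114 120 114 122 119 116 114 119 193 191 203 123 117]
 [116 121 113 116 114 116 116 111 116 117 122 198 185 203 122 123]
 [118 118 116 117 119 120 122 116 121 122 124 116 120 116 121 119]
 [118  63  12   8  13   4  10  10  11  16  12  13  13  11 123 125]
 [110  25  18  16  14  12  11  13  10  12  11  16  15  13 125 121]
 [117  15  12  16   8  15  15   1  13  10  14  24  21  18 105 122]
 [122  14  17  18   8   8  10  12  14  15  15  22  26  19  68 121]
 [119  17   9  17  12  15  15  11  16  15  19  20  27  29  68 125]
 [118  16  14  14  13  17  20  11  15   9  23   6  12  15  78 119]
 [126  15  16  13   8  14  13  17  15  15   7  13  13  15 113 122]
 [119  25  11  19  11  13  11  18  12  10   7  12  16  16 207 204]
 [196 123   2   9   5   7   9  14   2  12  13   5   9   9 175 173]
 [172 177 179 175 174 175 175 175 176 179 174 179 174 175 172 171]
 [173 176 175 175 171 172 175 174 174 172 174 170 173 175 175 172]
 [168 173 171 199 202 198 203 198 199 195 196 174 175 173 173 173]
 [171 173 173 177 175 176 173 172 174 173 171 172 175 170 176 174]]
[0.4429 0.2097 0.2162] 53.80589459313137
jaw yaw 11.349895399400278 toolz [-1.53903828e-03 -7.77688535e-04 -9.99998513e-01]
[481.9 166.5 462.4 228.3] [[0.663, 0.2634], [0.6696, 0.1947]]
[468.9 219.6 486.6 165.1] [[0.6726, 0.2057], [0.667, 0.2657]]
[350.8 136.9 336.1 214.5] [[0.5225, 0.2659], [0.5304, 0.183]]
[414.9 209.9 426.  171.3] [[0.6116, 0.2048], [0.6085, 0.2473]]
[423.  214.3 438.1 160.3] [[0.6218, 0.2017], [0.6165, 0.2607]]
[337.9 189.6 348.  136.8] [[0.5247, 0.2104], [0.5197, 0.2654]]
[510.6 154.3 353.1 137.3] [[0.6864, 0.281], [0.5249, 0.2659]]
[384.4 138.1 439.4 144.1] [[0.5558, 0.2713], [0.6119, 0.2766]]
[338.1 215.4 432.  224.7] [[0.5328, 0.1824], [0.6356, 0.1922]]
```

Call:
servo_tool --xyz '[[0.003,0.003,-0.03],[0.005,0.005,-0.065],[0.005,0.005,-0.1],[0.005,0.005,-0.11],[0.005,0.005,-0.11]]' --turn '[[0,0,0],[0,0,0],[0,0,0],[0,0,0],[0,0,0]]' --fingers '[0.093,0.093,0.093,0.093,0.093]'

```text
t: 3.4
ee_pos: [0.4418, 0.2092, 0.0376]
ee_rot: [-1.992, -2.426, 0.005]
ft_force: [0.1, -0.8, 0.5]
grip_width: 0.999
```

```bash
python3 - <<'E'
from h import *
for i in range(2):
    s=env.observe(); print(s["t"],s["ee_pos"],s["ee_rot"],s["ft_force"])
    w=wristcam(cams.read_camera("wrist"),s)
cv2.imwrite("pics/w2.png",w["color"][:,:,::-1])
E
```

```text
3.4 [0.44176647 0.20917139 0.03763293] [-1.99172361 -2.42628841  0.00530852] [ 0.09965465 -0.82467382  0.46059855]
3.45 [0.44334991 0.20972286 0.03932833] [-1.99264602e+00 -2.42817019e+00  1.09852221e-03] [-0.39471025 -0.1953941   0.63135293]
```

View pics/w2.png

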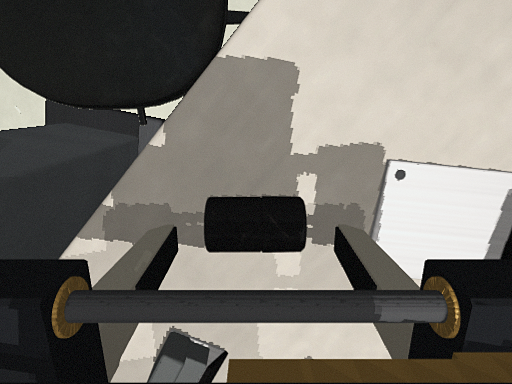

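Call:
servo_tool --xyz '[[0,0,-0.018],[0,0,-0.032],[0,0,-0.034],[0,0,-0.034],[0,0,-0.034],[0,0,-0.034],[0,0,-0.034],[0,0,-0.034],[0,0,-0.034],[0,0,-0.034]]' --turn '[[0,0,0],[0,0,0],[0,0,0],[0,0,0],[0,0,0],[0,0,0],[0,0,0],[0,0,0],[0,0,0],[0,0,0]]' --fingers '[0.093,0.093,0.093,0.055,0.055,0.055,0.055,0.055,0.055,0.055]' --squeeze 12

```text
t: 4.33
ee_pos: [0.4438, 0.2107, 0.0053]
ee_rot: [1.991, 2.43, 0.001]
ft_force: [-1.6, -0.9, 5.5]
grip_width: 0.667
```

Call:
servo_tool --xyz '[[0,0,0.025],[0,0,0.05],[0.01,0.002,0.08],[0.03,0.005,0.08],[0.05,0.008,0.08],[0.07,0.011,0.08],[0.09,0.013,0.08],[0.11,0.016,0.08],[0.125,0.018,0.08],[0.138,0.019,0.08],[0.138,0.019,0.08],[0.138,0.019,0.07]]' --turn '[[0,0,0],[0,0,7],[0,0,14],[0,0,21],[0,0,28],[0,0,35],[0,0,42],[0,0,49],[0,0,56],[0,0,63],[0,0,70],[0,0,77]]' --fingers '[0.055,0.055,0.055,0.055,0.055,0.055,0.055,0.055,0.055,0.055,0.055,0.055]'

```text
t: 5.33
ee_pos: [0.5834, 0.2298, 0.0758]
ee_rot: [0.037, 3.138, 0.001]
ft_force: [0.3, -0.1, 0.4]
grip_width: 0.665
```

Call:
servo_tool --xyz '[[0,0,-0.02],[0,0,-0.03],[0,0,-0.03]]' --turn '[[0,0,7],[0,0,7],[0,0,7]]' --fingers '[0.055,0.055,0.055]'

```text
t: 5.58
ee_pos: [0.5791, 0.2291, 0.0416]
ee_rot: [0.14, -3.132, 0.001]
ft_force: [-1.0, -1.2, -0.8]
grip_width: 0.669
```

```bash
python3 - <<'E'
from h import *
from scipy.spatial.transform import Rotation as R
for i in range(2):
    s=env.observe(); m=R.from_rotvec(s["ee_rot"]).as_matrix()
    print(s["t"],s["ee_pos"],np.degrees(np.arctan2(m[1,1],m[0,1])),s["ft_force"],s["grip_width"],s["joints"])
    w=wristcam(cams.read_camera("wrist"),s)
cv2.imwrite("pics/w3.png",w["color"][:,:,::-1])
r=cams.read_camera("top")
cv2.imwrite("pics/t3.png",cv2.resize(r["color"][90:270,180:330,::-1],None,fx=3.3,fy=3.3))
E
```

```text
5.5833 [0.57905385 0.22913122 0.04158419] 95.12256975828026 [-1.02522248 -1.21410338 -0.81588781] 0.6690926364268183 [ 1.97914889e-01  5.49919223e-01  1.55572143e+00  5.10047983e-06
  1.04200922e+00 -1.46228777e+00]
5.6333 [0.5800048  0.22933893 0.04302951] 95.10792621736655 [0.04982967 0.29273416 0.51835578] 0.6662778894302692 [ 1.97924717e-01  5.48493175e-01  1.55401972e+00  3.86564384e-05
  1.04299720e+00 -1.46204051e+00]
```

View pics/w3.png

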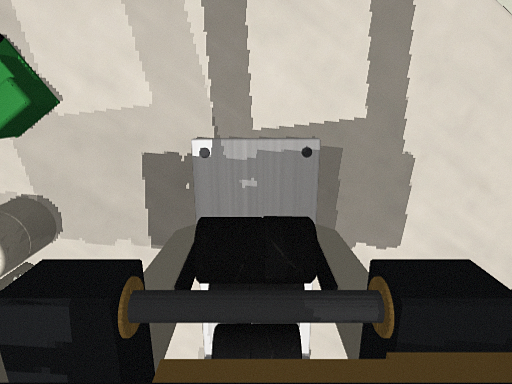

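View pics/t3.png

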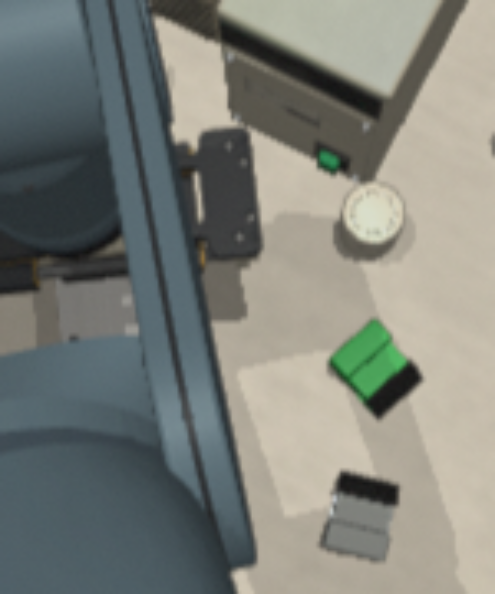

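Call:
servo_tool --xyz '[[0,0,-0.015],[0,0,-0.024],[0,0,-0.028],[0,0,-0.03],[0,0,-0.03],[0,0,-0.03]]' --turn '[[0,0,0],[0,0,0],[0,0,0],[0,0,0],[0,0,0],[0,0,0]]' --fingers '[0.055,0.055,0.055,0.055,0.055,0.055]'

```text
t: 6.23
ee_pos: [0.5817, 0.2297, 0.0151]
ee_rot: [-0.146, 3.138, 0.0]
ft_force: [0.1, -0.4, -0.1]
grip_width: 0.669
```

Call:
servo_tool --xyz '[[0,0,-0.0005],[0,0,-0.0005],[0,0,-0.0005]]' --turn '[[0,0,0],[0,0,0],[0,0,0]]' --fingers '[0.055,0.055,0.055]'

```text
t: 6.48
ee_pos: [0.5817, 0.2296, 0.0145]
ee_rot: [-0.146, 3.138, 0.0]
ft_force: [-0.2, 0.8, -1.0]
grip_width: 0.669
```

Call:
servo_tool --xyz '[[0,0,-0.001],[0,0,-0.002],[0,0,-0.002],[0,0,-0.002]]' --turn '[[0,0,0],[0,0,0],[0,0,0],[0,0,0]]' --fingers '[0.055,0.055,0.055,0.055]'

```text
t: 6.82
ee_pos: [0.5814, 0.2296, 0.012]
ee_rot: [0.146, -3.138, 0.0]
ft_force: [0.7, -0.5, 0.1]
grip_width: 0.668
```

Call:
servo_tool --xyz '[[0,0,-0.0007],[0,0,-0.0007],[0,0,-0.0007]]' --turn '[[0,0,0],[0,0,0],[0,0,0]]' --fingers '[0.055,0.055,0.055]'

```text
t: 7.07
ee_pos: [0.5814, 0.2296, 0.0114]
ee_rot: [0.146, -3.138, 0.0]
ft_force: [1.1, 0.0, -0.9]
grip_width: 0.665
```

Call:
servo_tool --xyz '[[0,0,-0.0005],[0,0,-0.0007],[0,0,-0.0007]]' --turn '[[0,0,0],[0,0,0],[0,0,0]]' --fingers '[0.055,0.055,0.055]'

```text
t: 7.32
ee_pos: [0.5815, 0.2296, 0.0113]
ee_rot: [-0.146, 3.138, -0.0]
ft_force: [-2.7, -0.5, 4.7]
grip_width: 0.667
```

Call:
servo_tool --xyz '[[0,0,-0.0005],[0,0,-0.0007],[0,0,-0.0007]]' --turn '[[0,0,0],[0,0,0],[0,0,0]]' --fingers '[0.055,0.055,0.055]'

```text
t: 7.57
ee_pos: [0.5815, 0.2296, 0.0113]
ee_rot: [-0.146, 3.138, -0.0]
ft_force: [-2.5, -0.8, 10.7]
grip_width: 0.664
```

Call:
servo_tool --xyz '[[0,0,0.0017],[0.003,0.0003,0.0017],[0.006,0.0006,0.0017],[0.009,0.0009,0.0017],[0.011,0.001,0.0017],[0.013,0.0012,0.0017],[0.015,0.0014,0.0017],[0.017,0.0016,0.0017],[0.019,0.0018,0.0017],[0.021,0.002,0.0017],[0.023,0.0022,0.0017],[0.024,0.0023,0.0017]]' --turn '[[0,0,0],[0,0,0],[0,0,0],[0,0,0],[0,0,0],[0,0,0],[0,0,0],[0,0,0],[0,0,0],[0,0,0],[0,0,0],[0,0,0]]' --fingers '[0.055,0.055,0.055,0.055,0.055,0.055,0.055,0.055,0.055,0.055,0.055,0.055]'

```text
t: 8.57
ee_pos: [0.6058, 0.2319, 0.0118]
ee_rot: [-0.146, 3.138, 0.0]
ft_force: [-0.3, -0.2, -0.7]
grip_width: 0.663
```

```bash
python3 - <<'E'
from h import *
s=env.observe(); print(s["t"],s["ee_pos"],s["ft_force"])
w=cams.read_camera("wrist")
cv2.imwrite("pics/w4.png",w["color"][:,:,::-1])
r=cams.read_camera("scene")
cv2.imwrite("pics/s4.png",cv2.resize(r["color"][170:290,120:280,::-1],None,fx=4.5,fy=4.5,interpolation=cv2.INTER_CUBIC))
E
```

```text
8.5667 [0.60580118 0.23194484 0.01178237] [-0.26878597 -0.15277345 -0.73306622]
```

View pics/s4.png

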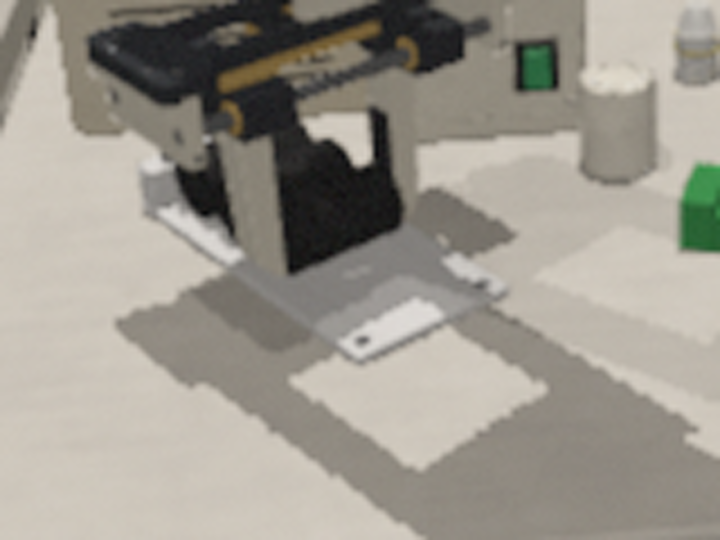

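View pics/w4.png

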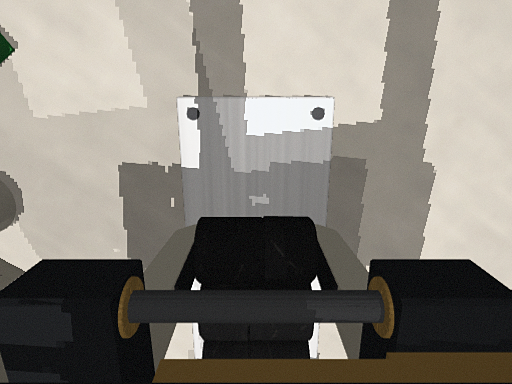

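Call:
servo_tool --xyz '[[0.001,0.0001,0],[0.002,0.0002,0],[0.0025,0.0002,0],[0.0025,0.0002,0]]' --turn '[[0,0,0],[0,0,0],[0,0,0],[0,0,0]]' --fingers '[0.055,0.055,0.055,0.055]'

```text
t: 9.0
ee_pos: [0.6078, 0.2321, 0.0117]
ee_rot: [0.146, -3.138, 0.0]
ft_force: [-0.4, -0.3, 0.4]
grip_width: 0.667
```

Call:
servo_tool --xyz '[[0.0005,0,0],[0.001,0.0001,0],[0.001,0.0001,0]]' --turn '[[0,0,0],[0,0,0],[0,0,0]]' --fingers '[0.055,0.055,0.055]'

```text
t: 9.25
ee_pos: [0.6079, 0.2322, 0.0116]
ee_rot: [0.146, -3.136, 0.0]
ft_force: [-5.4, -1.1, 2.7]
grip_width: 0.666
```

Call:
servo_tool --xyz '[[-0.0006,0,-0.0003],[-0.0006,0,-0.0004],[-0.0006,0,-0.0004],[-0.0006,0,-0.0004],[-0.0006,0,-0.0004],[-0.0006,0,-0.0004],[-0.0006,0,-0.0004],[-0.0006,0,0.02],[-0.0006,0,0.05],[-0.0006,0,0.085],[-0.0006,0,0.12],[-0.0006,0,0.14]]' --turn '[[0,0,0],[0,0,0],[0,0,0],[0,0,0],[0,0,0],[0,0,0],[0,0,0],[0,0,0],[0,0,0],[0,0,0],[0,0,0],[0,0,0]]' --fingers '[0.055,0.055,0.09,0.09,0.09,0.09,0.09,0.09,0.09,0.09,0.09,0.09]'

```text
t: 10.25
ee_pos: [0.6101, 0.2326, 0.1562]
ee_rot: [-0.146, 3.133, 0.001]
ft_force: [1.1, 0.9, -0.1]
grip_width: 0.965
```

```bash
python3 - <<'E'
from h import *
s=env.observe(); print(s["t"],s["ee_pos"],s["ft_force"],s["grip_width"])
w=cams.read_camera("wrist")
cv2.imwrite("pics/w5.png",w["color"][:,:,::-1])
E
```

```text
10.25 [0.610057   0.23260821 0.15622165] [ 1.11800771  0.88260934 -0.12882884] 0.9647208768915514
```

View pics/w5.png

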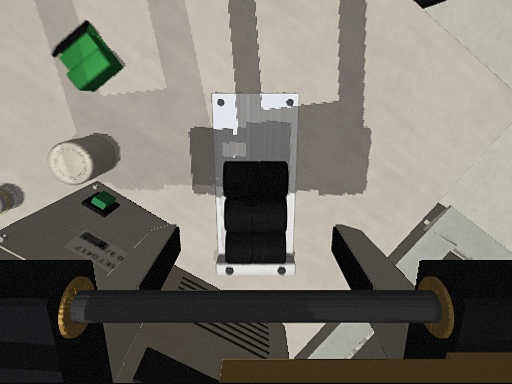

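Call:
servo_tool --xyz '[[-0.03,-0.022,0],[-0.06,-0.044,0],[-0.09,-0.066,0],[-0.12,-0.088,0],[-0.15,-0.11,0],[-0.18,-0.132,0],[-0.205,-0.15,0],[-0.21,-0.153,0],[-0.21,-0.153,0],[-0.21,-0.153,0]]' --turn '[[0,0,-3],[0,0,-6],[0,0,-9],[0,0,-12],[0,0,-15],[0,0,-17],[0,0,-18],[0,0,-18],[0,0,-18],[0,0,-18]]' --fingers '[0.09,0.09,0.09,0.09,0.09,0.09,0.09,0.09,0.09,0.09]'

```text
t: 11.13
ee_pos: [0.3994, 0.0792, 0.1523]
ee_rot: [0.347, 3.12, 0.001]
ft_force: [0.6, -0.1, -0.4]
grip_width: 0.969
```

```bash
python3 - <<'E'
from h import *
from scipy.spatial.transform import Rotation as R
s=env.observe(); m=R.from_rotvec(s["ee_rot"]).as_matrix(); print(s["t"],s["ee_pos"],np.degrees(np.arctan2(m[1,1],m[0,1])))
w=wristcam(cams.read_camera("wrist"),s)
print(w2p(w,chockpts(.4138,.0757,-.2276)).round(0).tolist())
c=w["color"][120:250,180:340,::-1]
cv2.imwrite("pics/w6.png",w["color"][:,:,::-1]); cv2.imwrite("pics/w6c.png",cv2.resize(c,None,fx=4.5,fy=4.5,interpolation=cv2.INTER_CUBIC))
r=cams.read_camera("top"); cv2.imwrite("pics/t6.png",cv2.resize(r["color"][100:200,170:300,::-1],None,fx=5,fy=5,interpolation=cv2.INTER_CUBIC))
E
```

```text
11.1333 [0.39941588 0.07920045 0.15225066] 77.28992855061536
[[237.0, 166.0], [235.0, 172.0], [235.0, 190.0], [236.0, 207.0], [237.0, 212.0], [237.0, 211.0], [275.0, 166.0], [276.0, 172.0], [276.0, 190.0], [275.0, 207.0], [274.0, 212.0], [273.0, 211.0]]
```

View pics/w6.png

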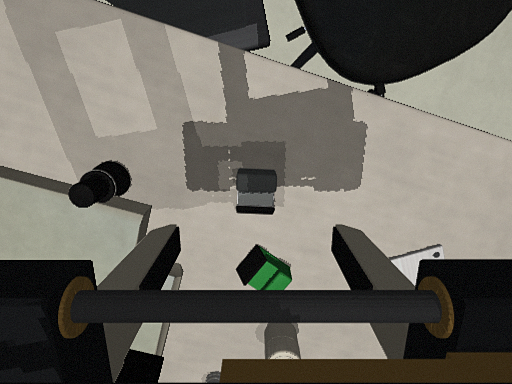

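View pics/w6c.png

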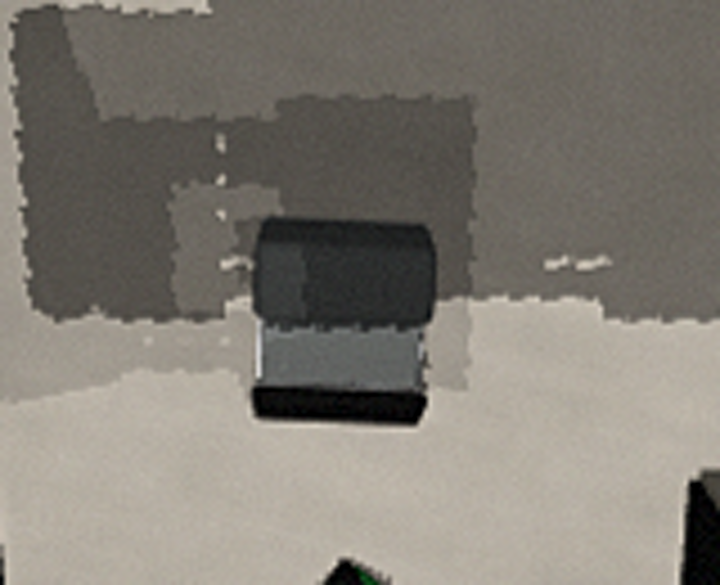

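View pics/t6.png

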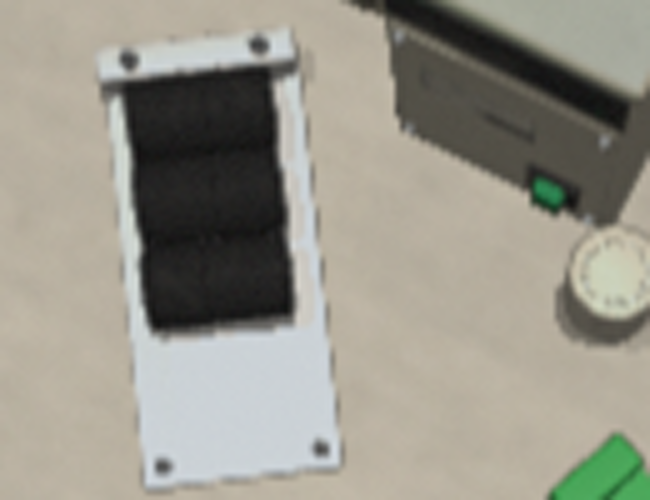

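Call:
servo_tool --xyz '[[0,0.001,-0.04],[0,0.001,-0.08],[0,0.001,-0.12],[0,0.001,-0.135],[0,0.001,-0.135],[0,0.001,-0.135]]' --turn '[[0,0,-1],[0,0,-2.5],[0,0,-2.5],[0,0,-2.5],[0,0,-2.5],[0,0,-2.5]]' --fingers '[0.09,0.08,0.08,0.08,0.08,0.08]'

```text
t: 11.73
ee_pos: [0.3986, 0.0807, 0.016]
ee_rot: [-0.413, -3.112, 0.0]
ft_force: [1.1, 0.3, 0.6]
grip_width: 0.863
```

```bash
python3 - <<'E'
from h import *
from scipy.spatial.transform import Rotation as R
s=env.observe(); m=R.from_rotvec(s["ee_rot"]).as_matrix(); print(s["t"],s["ee_pos"],np.degrees(np.arctan2(m[1,1],m[0,1])),s["grip_width"],s["ft_force"])
w=wristcam(cams.read_camera("wrist"),s)
print(w2p(w,chockpts(.416,.0757,-.27)).round(0).tolist())
cv2.imwrite("pics/w7.png",w["color"][:,:,::-1])
E
```

```text
11.7333 [0.39861605 0.08072006 0.01603053] 74.88862041849815 0.8633999933108859 [1.06136685 0.31598097 0.6298776 ]
[[224.0, 215.0], [219.0, 233.0], [220.0, 262.0], [222.0, 289.0], [226.0, 287.0], [226.0, 285.0], [287.0, 215.0], [292.0, 234.0], [291.0, 263.0], [289.0, 289.0], [285.0, 287.0], [285.0, 285.0]]
```

View pics/w7.png

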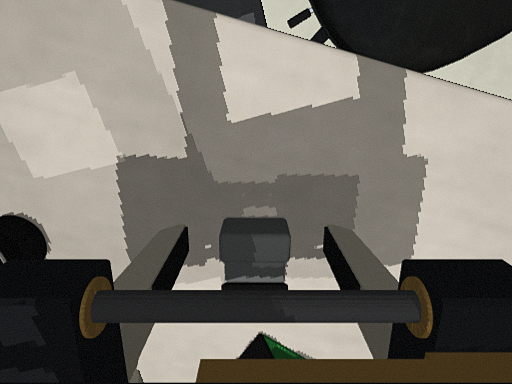

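Call:
servo_tool --xyz '[[0.001,0,-0.006],[0.001,0,-0.011],[0.001,0,-0.011],[0.001,0,-0.011],[0.001,0,-0.011],[0.001,0,-0.011],[0.001,0,-0.011],[0.001,0,-0.011],[0.001,0,-0.011],[0.001,0,-0.011]]' --turn '[[0,0,0],[0,0,0],[0,0,0],[0,0,0],[0,0,0],[0,0,0],[0,0,0],[0,0,0],[0,0,0],[0,0,0]]' --fingers '[0.08,0.08,0.03,0.03,0.03,0.03,0.03,0.03,0.03,0.03]' --squeeze 20

```text
t: 12.62
ee_pos: [0.3994, 0.0802, 0.0059]
ee_rot: [0.415, 3.114, -0.0]
ft_force: [-1.4, 0.3, 2.2]
grip_width: 0.431
```

```bash
python3 - <<'E'
from h import *
from scipy.spatial.transform import Rotation as R
s=env.observe(); m=R.from_rotvec(s["ee_rot"]).as_matrix(); print(s["t"],s["ee_pos"],np.degrees(np.arctan2(m[1,1],m[0,1])),s["grip_width"],s["ft_force"])
# refine canister poses from top view
r=cams.read_camera("top"); g=cv2.cvtColor(r["color"],cv2.COLOR_RGB2GRAY).astype(float)
dark=np.clip((155-g)/(155-30),0,1)
f=lambda x,y,t:cyl(x,y,t,.0244)
def row(x,y,t):  # three touching, hull
    d=np.array([np.cos(.0937),np.sin(.0937)])*.0368
    return np.vstack([cyl(x+k*d[0],y+k*d[1],t,.0244) for k in range(3)])
p,c=fit(r,row,[.609,.232,1.664],dark,(194,114,232,168)); print(p.round(4),c)
E
```

```text
12.6167 [0.3994238  0.08016891 0.00588755] 74.83360466745805 0.4311907830284973 [-1.41288092  0.28890289  2.23249775]
[0.607  0.2315 1.6677] 33.901469822376015
```

Call:
servo_tool --xyz '[[0,0,0.03],[0,0,0.06],[0.02,0.02,0.07],[0.045,0.046,0.07],[0.07,0.071,0.07],[0.095,0.096,0.07],[0.12,0.121,0.07],[0.135,0.137,0.07],[0.144,0.146,0.06],[0.144,0.146,0.05],[0.144,0.146,0.05],[0.144,0.146,0.05]]' --turn '[[0,0,0],[0,0,0],[0,0,4],[0,0,8],[0,0,12],[0,0,16],[0,0,19],[0,0,20.5],[0,0,20.5],[0,0,20.5],[0,0,20.5],[0,0,20.5]]' --fingers '[0.03,0.03,0.03,0.03,0.03,0.03,0.03,0.03,0.03,0.03,0.03,0.03]'

```text
t: 13.67
ee_pos: [0.5412, 0.2254, 0.0542]
ee_rot: [0.146, -3.134, 0.001]
ft_force: [-0.5, 0.0, -1.7]
grip_width: 0.428
```

```bash
python3 - <<'E'
from h import *
from scipy.spatial.transform import Rotation as R
s=env.observe(); m=R.from_rotvec(s["ee_rot"]).as_matrix(); print(s["t"],s["ee_pos"],np.degrees(np.arctan2(m[1,1],m[0,1])),s["grip_width"],s["ft_force"])
w=wristcam(cams.read_camera("wrist"),s)
cv2.imwrite("pics/w8.png",w["color"][:,:,::-1])
E
```

```text
13.6667 [0.54118856 0.22540921 0.05418607] 95.3280490091072 0.427621211069302 [-0.48649089  0.03195939 -1.7340272 ]
```

View pics/w8.png

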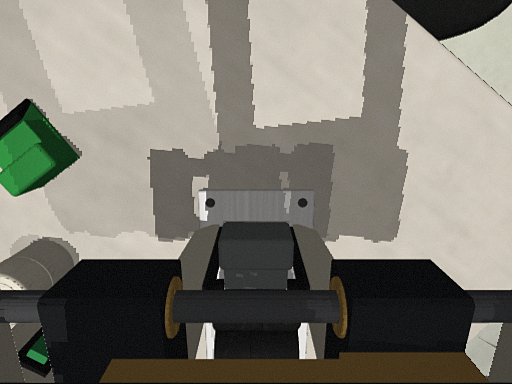

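Call:
servo_tool --xyz '[[0,0,-0.02],[0,0,-0.032],[0,0,-0.039],[0,0,-0.04],[0,0,-0.04],[0,0,-0.04]]' --turn '[[0,0,0],[0,0,0],[0,0,0],[0,0,0],[0,0,0],[0,0,0]]' --fingers '[0.03,0.03,0.03,0.03,0.03,0.03]'

```text
t: 14.22
ee_pos: [0.5439, 0.226, 0.0166]
ee_rot: [-0.145, 3.137, 0.0]
ft_force: [0.2, 0.5, -2.1]
grip_width: 0.43
```

Call:
servo_tool --xyz '[[0,0,-0.0007],[0,0,-0.001],[0,0,-0.001]]' --turn '[[0,0,0],[0,0,0],[0,0,0]]' --fingers '[0.03,0.03,0.03]'

```text
t: 14.47
ee_pos: [0.5437, 0.2263, 0.0153]
ee_rot: [-0.146, 3.137, 0.0]
ft_force: [-0.3, 0.0, -1.3]
grip_width: 0.427
```

Call:
servo_tool --xyz '[[0,0,-0.001],[0,0,-0.0025],[0,0,-0.0025],[0,0,-0.0025]]' --turn '[[0,0,0],[0,0,0],[0,0,0],[0,0,0]]' --fingers '[0.03,0.03,0.03,0.03]'

```text
t: 14.8
ee_pos: [0.5432, 0.2262, 0.0121]
ee_rot: [0.146, -3.138, 0.0]
ft_force: [-0.6, 0.1, -1.7]
grip_width: 0.429
```

Call:
servo_tool --xyz '[[0,0,-0.0005],[0,0,-0.0007],[0,0,-0.0007]]' --turn '[[0,0,0],[0,0,0],[0,0,0]]' --fingers '[0.03,0.03,0.03]'

```text
t: 15.05
ee_pos: [0.5433, 0.2262, 0.0119]
ee_rot: [-0.146, 3.138, -0.0]
ft_force: [-1.3, 0.2, 3.5]
grip_width: 0.429
```

Call:
servo_tool --xyz '[[0,0,0.0004],[0.002,0.0002,0.0004],[0.004,0.0004,0.0004],[0.006,0.0006,0.0004],[0.008,0.0008,0.0004],[0.009,0.0008,0.0004],[0.009,0.0008,0.0004]]' --turn '[[0,0,0],[0,0,0],[0,0,0],[0,0,0],[0,0,0],[0,0,0],[0,0,0]]' --fingers '[0.03,0.03,0.03,0.03,0.03,0.03,0.03]'

```text
t: 15.63
ee_pos: [0.5529, 0.2271, 0.012]
ee_rot: [-0.146, 3.138, 0.0]
ft_force: [-0.2, -0.2, 1.0]
grip_width: 0.426
```

Call:
servo_tool --xyz '[[0.0005,0,0],[0.001,0.0001,0],[0.001,0.0001,0]]' --turn '[[0,0,0],[0,0,0],[0,0,0]]' --fingers '[0.03,0.03,0.03]'

```text
t: 15.88
ee_pos: [0.5533, 0.2271, 0.0119]
ee_rot: [0.146, -3.138, 0.0]
ft_force: [-2.7, 0.2, 1.6]
grip_width: 0.429
```

Call:
servo_tool --xyz '[[0.0005,0,0],[0.001,0.0001,0],[0.001,0.0001,0]]' --turn '[[0,0,0],[0,0,0],[0,0,0]]' --fingers '[0.03,0.03,0.03]'

```text
t: 16.13
ee_pos: [0.5545, 0.2272, 0.0119]
ee_rot: [-0.146, 3.138, 0.0]
ft_force: [-1.9, -0.6, 1.7]
grip_width: 0.428
```

```bash
python3 - <<'E'
from h import *
w=cams.read_camera("wrist")
cv2.imwrite("pics/w9.png",cv2.resize(w["color"][180:384,150:362,::-1],None,fx=2.8,fy=2.8))
r=cams.read_camera("scene")
cv2.imwrite("pics/s9.png",cv2.resize(r["color"][185:265,135:245,::-1],None,fx=7,fy=7,interpolation=cv2.INTER_CUBIC))
E
```

```text
(no output)
```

View pics/s9.png

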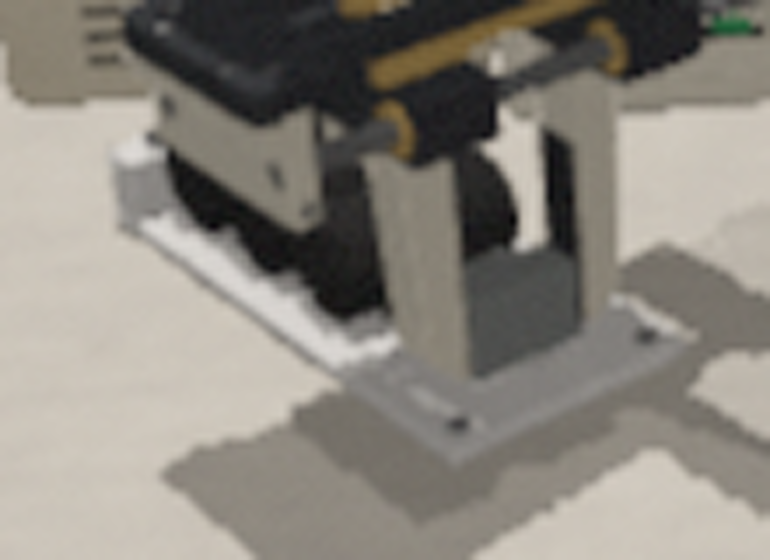

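View pics/w9.png

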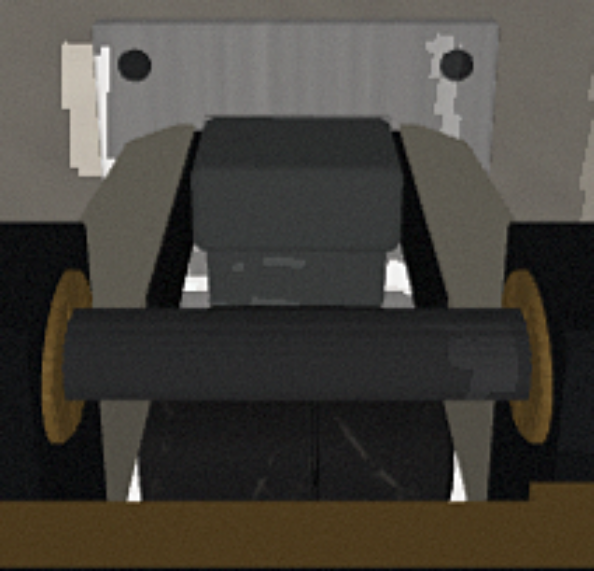

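Call:
servo_tool --xyz '[[0,0,0.0003],[0.0005,0,0.0003],[0.0007,0.0001,0.0003],[0.0007,0.0001,0.0003]]' --turn '[[0,0,0],[0,0,0],[0,0,0],[0,0,0]]' --fingers '[0.03,0.03,0.03,0.03]'

```text
t: 16.57
ee_pos: [0.5549, 0.2272, 0.012]
ee_rot: [0.146, -3.138, 0.0]
ft_force: [0.0, 0.3, -1.5]
grip_width: 0.43
```

Call:
servo_tool --xyz '[[0.0005,0,0],[0.0007,0.0001,0],[0.0007,0.0001,0]]' --turn '[[0,0,0],[0,0,0],[0,0,0]]' --fingers '[0.03,0.03,0.03]'

```text
t: 16.82
ee_pos: [0.555, 0.2272, 0.012]
ee_rot: [0.146, -3.137, 0.001]
ft_force: [-2.6, -1.7, -0.1]
grip_width: 0.427
```

Call:
servo_tool --xyz '[[0.0004,0,0],[0.0005,0.0001,0],[0.0005,0.0001,0]]' --turn '[[0,0,0],[0,0,0],[0,0,0]]' --fingers '[0.03,0.03,0.03]'

```text
t: 17.07
ee_pos: [0.5561, 0.2275, 0.012]
ee_rot: [0.146, -3.138, 0.0]
ft_force: [-2.3, -1.3, -2.5]
grip_width: 0.425
```

Call:
servo_tool --xyz '[[0.0004,0,0],[0.0004,0,0],[0.0004,0,0],[0.0004,0,0]]' --turn '[[0,0,0],[0,0,0],[0,0,0],[0,0,0]]' --fingers '[0.03,0.03,0.03,0.03]'

```text
t: 17.4
ee_pos: [0.5568, 0.2275, 0.0122]
ee_rot: [-0.146, 3.138, 0.0]
ft_force: [-2.7, 0.0, -2.8]
grip_width: 0.431
```

Call:
servo_tool --xyz '[[0.0004,0,0],[0.0004,0,0],[0.0004,0,0],[0.0004,0,0]]' --turn '[[0,0,0],[0,0,0],[0,0,0],[0,0,0]]' --fingers '[0.03,0.03,0.03,0.03]'

```text
t: 17.73
ee_pos: [0.5572, 0.2276, 0.0123]
ee_rot: [-0.146, 3.138, 0.0]
ft_force: [-1.7, 0.1, -2.2]
grip_width: 0.429
```

Call:
servo_tool --xyz '[[0.0005,0,0],[0.0005,0,0],[0.0005,0,0],[0.0005,0,0]]' --turn '[[0,0,0],[0,0,0],[0,0,0],[0,0,0]]' --fingers '[0.03,0.03,0.03,0.03]'

```text
t: 18.07
ee_pos: [0.5576, 0.2276, 0.0123]
ee_rot: [-0.146, 3.138, 0.0]
ft_force: [-2.9, -0.5, -1.9]
grip_width: 0.431
```

```bash
python3 - <<'E'
from h import *
s=env.observe(); print(s["ee_pos"],s["ft_force"])
w=cams.read_camera("wrist")
cv2.imwrite("pics/w10.png",cv2.resize(w["color"][180:384,150:362,::-1],None,fx=2.8,fy=2.8))
r=cams.read_camera("scene")
cv2.imwrite("pics/s10.png",cv2.resize(r["color"][185:265,135:245,::-1],None,fx=7,fy=7,interpolation=cv2.INTER_CUBIC))
E
```

```text
[0.55764728 0.22755173 0.0122901 ] [-2.85661037 -0.46530706 -1.86828904]
```

View pics/s10.png

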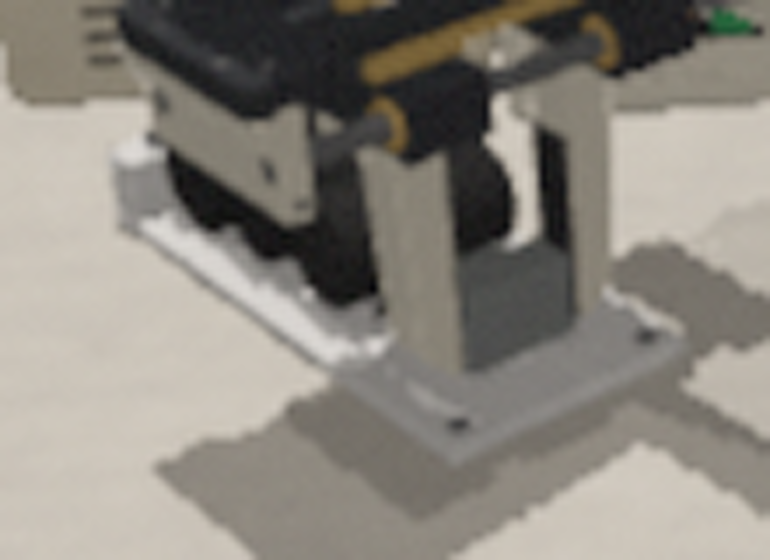

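View pics/w10.png

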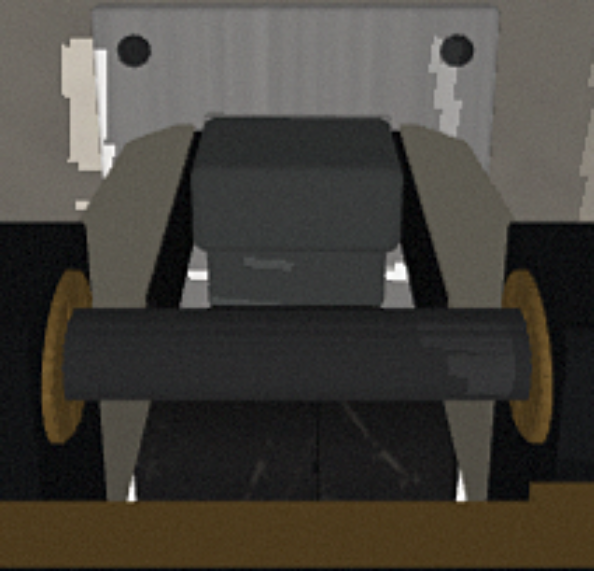

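Call:
servo_tool --xyz '[[-0.001,-0.0001,0],[-0.002,-0.0002,0],[-0.003,-0.0003,0],[-0.004,-0.0004,0],[-0.005,-0.0005,0],[-0.006,-0.0006,0],[-0.006,-0.0006,0],[-0.006,-0.0006,0]]' --turn '[[0,0,0],[0,0,0],[0,0,0],[0,0,0],[0,0,0],[0,0,0],[0,0,0],[0,0,0]]' --fingers '[0.03,0.03,0.03,0.03,0.03,0.03,0.03,0.03]'

```text
t: 18.83
ee_pos: [0.5517, 0.2269, 0.0124]
ee_rot: [-0.146, 3.138, 0.0]
ft_force: [0.3, 0.8, -1.9]
grip_width: 0.43
```

```bash
python3 - <<'E'
from h import *
s=env.observe(); print(s["ee_pos"],s["ft_force"])
w=cams.read_camera("wrist")
cv2.imwrite("pics/w11.png",cv2.resize(w["color"][180:384,150:362,::-1],None,fx=2.8,fy=2.8))
r=cams.read_camera("scene")
cv2.imwrite("pics/s11.png",cv2.resize(r["color"][185:265,135:245,::-1],None,fx=7,fy=7,interpolation=cv2.INTER_CUBIC))
E
```

```text
[0.55172774 0.22692434 0.01238023] [ 0.25439234  0.79731957 -1.85362314]
```

View pics/s11.png

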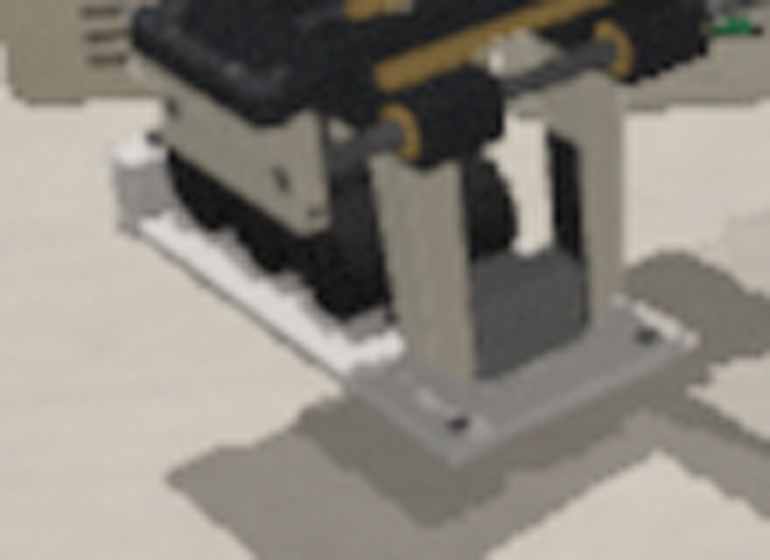

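View pics/w11.png

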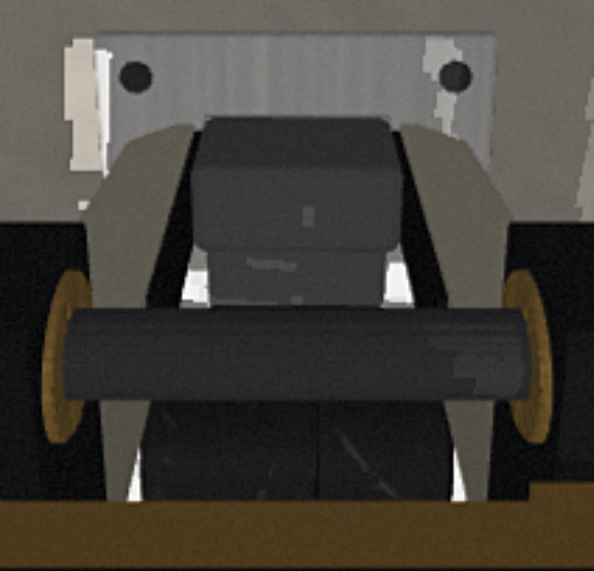

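```bash
cat > chk.py <<'E'
from h import *
import sys
F=[];P=[];I=[]
for i in range(8):
    r=cams.read_camera("scene" if i%2 else "wrist"); s=env.observe(); F.append(s["ft_force"]);P.append(s["ee_pos"])
    if i%2: I.append(r["color"].astype(float))
    else: w=r["color"]
g=np.mean(I,0); np.save(f"pics/{sys.argv[1]}.npy",g)
print(s["t"],"F",np.mean(F,0).round(2),"sd",np.std(F,0).round(2),"P",np.mean(P,0).round(4))
import os
if os.path.exists("pics/base.npy"):
    b=np.load("pics/base.npy"); d=np.abs(g-b).mean(2)
    print("C end region diff",d[222:234,178:192].max().round(1),"mean",d[222:234,178:192].mean().round(2),"A/B end",d[205:225,160:178].mean().round(2))
cv2.imwrite(f"pics/{sys.argv[1]}_s.png",cv2.resize(g[195:245,150:220,::-1].astype(np.uint8),None,fx=10,fy=10,interpolation=cv2.INTER_CUBIC))
E
python3 chk.py base
```

```text
19.3333 F [ 0.11 -0.21 -1.68] sd [0.27 0.56 0.35] P [0.5516 0.2269 0.0123]
C end region diff 0.0 mean 0.0 A/B end 0.0
```

Call:
servo_tool --xyz '[[0.0008,0.0001,0],[0.0008,0.0001,0],[0.0008,0.0001,0]]' --turn '[[0,0,0],[0,0,0],[0,0,0]]' --fingers '[0.03,0.03,0.03]'

```text
t: 19.58
ee_pos: [0.5525, 0.227, 0.0123]
ee_rot: [-0.146, 3.138, -0.0]
ft_force: [0.3, -0.6, -2.6]
grip_width: 0.432
```

```bash
python3 chk.py k1
```

```text
19.9833 F [ 0.11 -0.16 -1.82] sd [0.62 0.49 0.39] P [0.5523 0.227  0.0122]
C end region diff 24.6 mean 2.18 A/B end 1.24
```

View pics/k1_s.png

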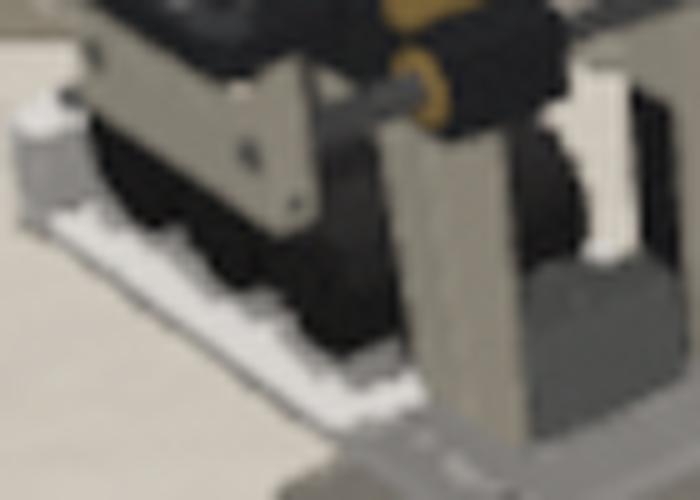

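Call:
servo_tool --xyz '[[0.0005,0,0],[0.0005,0,0],[0.0005,0,0]]' --turn '[[0,0,0],[0,0,0],[0,0,0]]' --fingers '[0.03,0.03,0.03]'

```text
t: 20.23
ee_pos: [0.5529, 0.227, 0.0122]
ee_rot: [-0.146, 3.138, -0.0]
ft_force: [-0.3, 0.9, -2.6]
grip_width: 0.431
```

```bash
python3 chk.py k2
```

```text
20.6333 F [-0.04 -0.25 -1.78] sd [0.45 0.46 0.63] P [0.5528 0.227  0.0123]
C end region diff 29.8 mean 2.53 A/B end 1.4
```

Call:
servo_tool --xyz '[[0.0005,0,0],[0.0005,0,0],[0.0005,0,0]]' --turn '[[0,0,0],[0,0,0],[0,0,0]]' --fingers '[0.03,0.03,0.03]'

```text
t: 20.88
ee_pos: [0.5534, 0.227, 0.0123]
ee_rot: [-0.146, 3.138, -0.0]
ft_force: [-0.0, 0.8, -1.9]
grip_width: 0.431
```

```bash
python3 chk.py k3
```

```text
21.2833 F [-0.05 -0.23 -1.86] sd [0.19 0.43 0.56] P [0.5534 0.227  0.0123]
C end region diff 31.3 mean 2.93 A/B end 1.56
```

Call:
servo_tool --xyz '[[0.0005,0,0],[0.0005,0,0],[0.0005,0,0]]' --turn '[[0,0,0],[0,0,0],[0,0,0]]' --fingers '[0.03,0.03,0.03]'

```text
t: 21.53
ee_pos: [0.5539, 0.227, 0.0123]
ee_rot: [-0.146, 3.138, 0.0]
ft_force: [-0.2, 0.6, -1.6]
grip_width: 0.43
```

```bash
python3 chk.py k4
```

```text
21.9333 F [-0.15  0.01 -1.95] sd [0.32 0.7  0.28] P [0.5538 0.227  0.0122]
C end region diff 48.5 mean 3.41 A/B end 1.67
```

Call:
servo_tool --xyz '[[0.0005,0,0],[0.0005,0,0],[0.0005,0,0]]' --turn '[[0,0,0],[0,0,0],[0,0,0]]' --fingers '[0.03,0.03,0.03]'

```text
t: 22.18
ee_pos: [0.5544, 0.227, 0.0123]
ee_rot: [-0.146, 3.138, -0.0]
ft_force: [-0.2, 0.3, -1.4]
grip_width: 0.428
```

```bash
python3 chk.py k5
```

```text
22.5833 F [-0.1  -0.01 -1.64] sd [0.4  0.49 0.8 ] P [0.5543 0.227  0.0123]
C end region diff 43.6 mean 3.89 A/B end 1.74
```

Call:
servo_tool --xyz '[[0.0004,0,0],[0.0004,0,0],[0.0004,0,0]]' --turn '[[0,0,0],[0,0,0],[0,0,0]]' --fingers '[0.03,0.03,0.03]'

```text
t: 22.83
ee_pos: [0.5547, 0.227, 0.0122]
ee_rot: [0.146, -3.138, -0.0]
ft_force: [0.5, 0.3, -2.7]
grip_width: 0.425
```

```bash
python3 chk.py k6
```

```text
23.2333 F [-0.37 -0.07 -1.67] sd [0.64 0.47 0.29] P [0.5547 0.227  0.0122]
C end region diff 65.6 mean 4.64 A/B end 1.89
```

Call:
servo_tool --xyz '[[0.0004,0,0],[0.0004,0,0],[0.0004,0,0]]' --turn '[[0,0,0],[0,0,0],[0,0,0]]' --fingers '[0.03,0.03,0.03]'

```text
t: 23.48
ee_pos: [0.5549, 0.227, 0.0121]
ee_rot: [0.146, -3.138, 0.0]
ft_force: [0.0, -0.5, -2.0]
grip_width: 0.427
```

```bash
python3 chk.py k7
```

```text
23.8833 F [-1.06  0.12 -1.89] sd [0.59 0.53 0.54] P [0.5549 0.227  0.0122]
C end region diff 66.9 mean 4.96 A/B end 1.94
```

Call:
servo_tool --xyz '[[0.0002,0,-0.0003],[0.0002,0,-0.0003],[0.0002,0,-0.0003]]' --turn '[[0,0,0],[0,0,0],[0,0,0]]' --fingers '[0.03,0.03,0.03]'

```text
t: 24.13
ee_pos: [0.555, 0.227, 0.012]
ee_rot: [0.146, -3.138, 0.0]
ft_force: [-3.1, -0.6, -0.0]
grip_width: 0.426
```

```bash
python3 chk.py k8
```

```text
24.5333 F [-3.74 -0.37  0.83] sd [0.75 0.32 0.51] P [0.555 0.227 0.012]
C end region diff 60.1 mean 5.04 A/B end 1.84
```

View pics/k8_s.png

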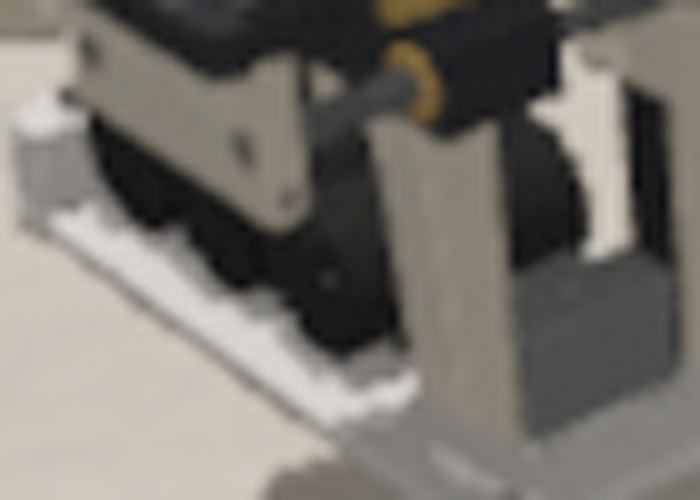

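Call:
servo_tool --xyz '[[-0.0002,0,0],[-0.0002,0,0]]' --turn '[[0,0,0],[0,0,0]]' --fingers '[0.03,0.03]'

```text
t: 24.7
ee_pos: [0.5551, 0.227, 0.0119]
ee_rot: [0.146, -3.138, 0.0]
ft_force: [-3.7, -0.0, 0.6]
grip_width: 0.428
```

```bash
python3 chk.py k9
```

```text
25.1 F [-4.06 -0.52  0.94] sd [0.46 0.67 0.44] P [0.5551 0.227  0.012 ]
C end region diff 61.2 mean 5.3 A/B end 1.89
```

Call:
servo_tool --xyz '[[-0.0003,0,0],[-0.0003,0,0]]' --turn '[[0,0,0],[0,0,0]]' --fingers '[0.03,0.03]'

```text
t: 25.27
ee_pos: [0.5551, 0.227, 0.012]
ee_rot: [-0.146, 3.138, -0.0]
ft_force: [-2.7, 0.1, 1.1]
grip_width: 0.432
```

```bash
python3 chk.py k10
```

```text
25.6667 F [-2.7   0.02 -0.31] sd [0.69 0.34 0.64] P [0.5551 0.227  0.0119]
C end region diff 61.2 mean 5.12 A/B end 1.97
```

Light contact (about 2.7 N). Release and lift.

Call:
servo_tool --xyz '[[0,0,0],[0,0,0],[0,0,0],[0,0,0],[0,0,0],[0,0,0.02],[0,0,0.05],[0,0,0.085],[0,0,0.12],[-0.01,0,0.14],[-0.01,0,0.14]]' --turn '[[0,0,0],[0,0,0],[0,0,0],[0,0,0],[0,0,0],[0,0,0],[0,0,0],[0,0,0],[0,0,0],[0,0,0],[0,0,0]]' --fingers '[0.06,0.06,0.06,0.06,0.06,0.06,0.06,0.06,0.06,0.06,0.06]'

```text
t: 26.58
ee_pos: [0.5469, 0.2279, 0.1577]
ee_rot: [-0.146, 3.129, 0.003]
ft_force: [0.6, 0.3, -0.2]
grip_width: 0.65
```

```bash
python3 - <<'E'
from h import *
s=env.observe(); print(s["t"],s["ee_pos"],s["grip_width"],s["ft_force"])
w=cams.read_camera("wrist"); cv2.imwrite("pics/w12.png",cv2.resize(w["color"][80:330,150:362,::-1],None,fx=2.3,fy=2.3,interpolation=cv2.INTER_CUBIC))
r=cams.read_camera("scene"); cv2.imwrite("pics/s12.png",cv2.resize(r["color"][185:265,135:245,::-1],None,fx=7,fy=7,interpolation=cv2.INTER_CUBIC))
E
```

```text
26.5833 [0.54694222 0.22787393 0.15770618] 0.6499326730573064 [ 0.59133916  0.31521165 -0.17410999]
```

View pics/s12.png

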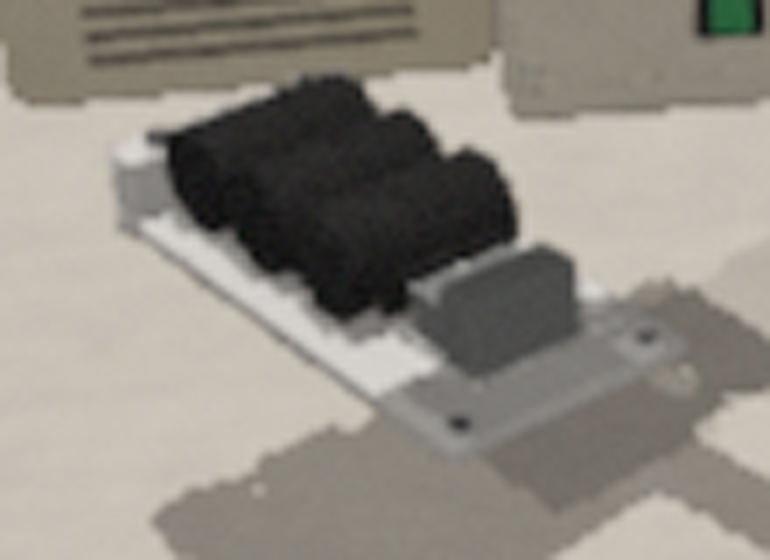

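View pics/w12.png

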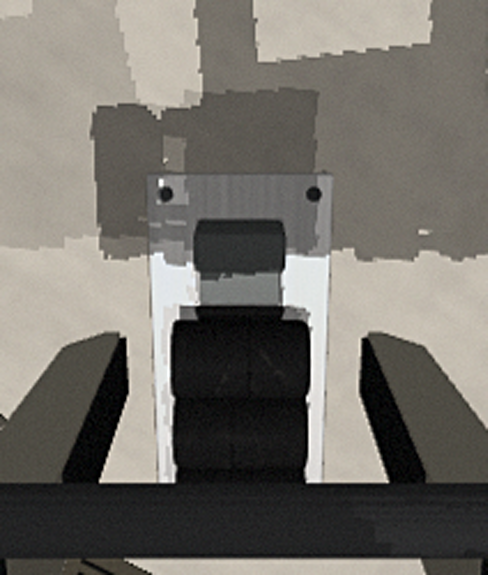

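Call:
servo_tool --xyz '[[-0.02,-0.02,0.01],[-0.045,-0.045,0.02],[-0.07,-0.07,0.03],[-0.095,-0.095,0.03],[-0.12,-0.12,0.03],[-0.14,-0.14,0.03],[-0.15,-0.15,0.03],[-0.15,-0.15,0.03]]' --turn '[[0,0,0],[0,0,0],[0,0,0],[0,0,0],[0,0,0],[0,0,0],[0,0,0],[0,0,0]]' --fingers '[0.06,0.06,0.06,0.06,0.06,0.06,0.06,0.06]'

```text
t: 27.35
ee_pos: [0.3919, 0.0757, 0.1803]
ee_rot: [0.143, -3.134, 0.0]
ft_force: [0.5, 0.6, -0.0]
grip_width: 0.642
```

```bash
python3 - <<'E'
from h import *
I=[cams.read_camera("top") for _ in range(6)]; r=I[-1]; im=np.mean([i["color"].astype(float) for i in I],0)
g=cv2.cvtColor(im.astype(np.uint8),cv2.COLOR_RGB2GRAY).astype(float)
cv2.imwrite("pics/t13.png",cv2.resize(im[100:210,170:290,::-1].astype(np.uint8),None,fx=5.4,fy=5.4,interpolation=cv2.INTER_CUBIC))
J=[cams.read_camera("scene") for _ in range(6)]; sc=np.mean([i["color"].astype(float) for i in J],0)
cv2.imwrite("pics/s13.png",cv2.resize(sc[185:265,135:245,::-1].astype(np.uint8),None,fx=7,fy=7,interpolation=cv2.INTER_CUBIC))
dark=np.clip((155-g)/(155-30),0,1)
def row(x,y,t):
    d=np.array([np.cos(.0937),np.sin(.0937)])*.0368
    return np.vstack([cyl(x+k*d[0],y+k*d[1],t,.0244) for k in range(3)])
p,c=fit(r,row,[.607,.2315,1.664],dark,(194,114,232,168)); print(p.round(4),c)
# overlay predicted on scene (seated, touching)
o=cv2.resize(sc[185:265,135:245,::-1].astype(np.uint8),None,fx=7,fy=7,interpolation=cv2.INTER_CUBIC)
base=np.array([.6213,.2332]); e=np.array([.9956,.0939])
for px in (.0616,.0248,-.012):
    q=base+e*px; C=cyl(q[0],q[1],1.6647,.0244)
    h=cv2.convexHull((((w2p(J[-1],C)-[135,185])+.5)*7).astype(np.int32)); cv2.polylines(o,[h],True,(0,255,255),1)
q=base+e*(-.012-.0366); P=chockpts(q[0],q[1],.094,.006); h=cv2.convexHull((((w2p(J[-1],P)-[135,185])+.5)*7).astype(np.int32)); cv2.polylines(o,[h],True,(0,0,255),1)
cv2.imwrite("pics/s13o.png",o)
for l in ("eyepiece","white_canister","objective"):
    for d in cams.regions_of("top",l): print(l,d["score"],d["location"])
E
```

```text
[0.6058 0.2314 1.6595] 72.48352962091502
eyepiece 0.2 [166.0, 227.5]
white_canister 0.83 [155.6, 292.9]
objective 0.57 [129.2, 335.2]
```

View pics/t13.png

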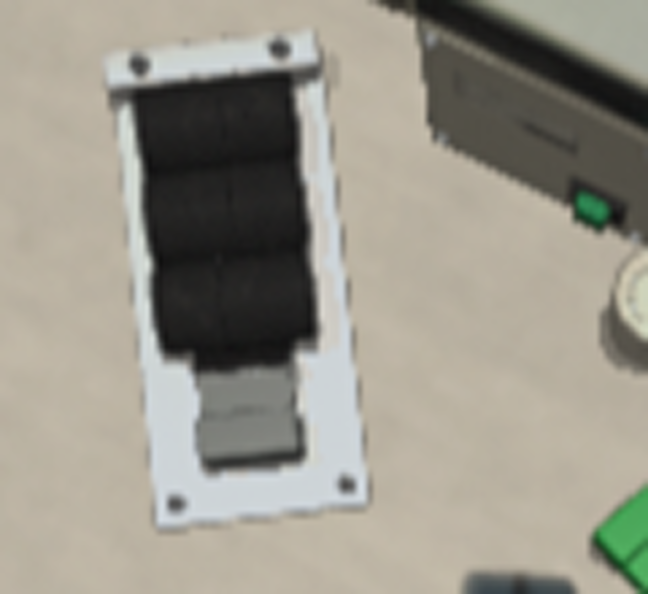

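View pics/s13.png

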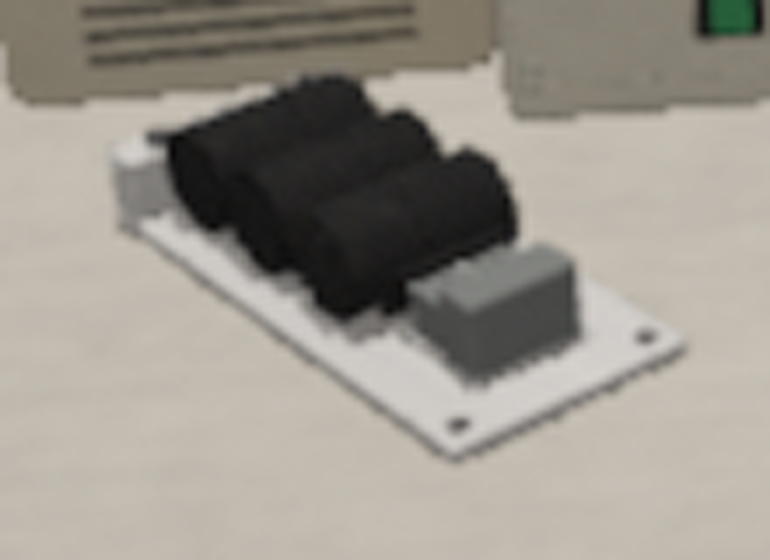

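View pics/s13o.png

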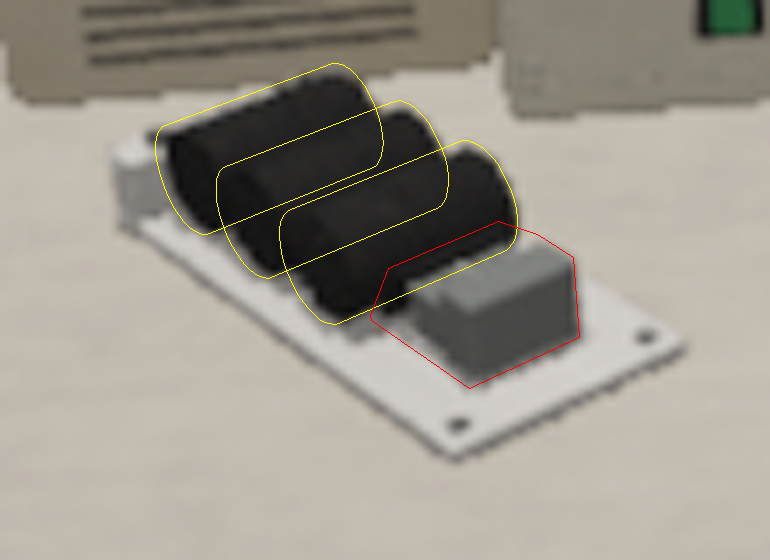

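```bash
python3 -c "
from rig import env
print(env.observe()['t'],env.close_job())"
```

```text
the job is handed in; nothing more can be done
28.1 None
```

I laid the loose canister third on the plate, closed the row against the end stop, and set the grey chock flat with its ramp against the third canister. I then let go of everything, backed the arm away and handed the job in at t = 28.1 s.

- **Row:** I gripped the canister by its flat ends and pushed the row up until the stop gave about 5 N. In the last scene and top pictures all three lie down on the plate, side by side and closed up to the stop. At about 2 mm per pixel, gaps under a millimetre would not show.
- **First chock approach:** this went about 2–3 mm too far, and the third canister began to climb the ramp. I backed off 6 mm; the picture showed the canister down again, and I approached again in steps of 0.5 mm or less.
- **Final chock contact:** the push was about 4 N at most, and about 2.7 N when I released. The chock sits midway along the canister.
- **Look-alike:** I left the green wedge alone.
- **Bystanders:** the white canister and objective were found within about 2 pixels of where they started. The arm's last position most likely hid the eyepiece from the top camera, so I could not confirm it. I worked nowhere near it.
- **Disagreement:** my predicted outlines sat about 1–2 mm off the scene picture for every object alike, which is about the 2 mm calibration error. A joint fit of the touching row to the last top picture was poor and put the third canister about 2–3 mm nearer the robot than the arm's reading. The chock in the frame spoils that fit, so I relied on the contact forces and pictures.

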